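# Grade the offcuts by length on the sorting board

### The arm

A 6-joint arm with a two-finger parallel gripper is mounted at the origin on a cart in front of the work surface, level with it; the furniture and walls round the work are solid. World frame = base frame: x ahead of the robot, y to its left, z up, the work surface at z = 0. Lengths are in m, angles in rad, forces in N, time in s.
With the tool pointing down it reaches from about 0.35 to 0.775 m from the base axis. Payload 5.5 kg.
Tool frame: the origin (TCP) lies between the finger pads; the fingertips stand 8 mm ahead of it and the grasp point (between the pads) lies 11 mm behind it; z points along the fingers, y is the line along which they close (so a half turn about z gives the same grasp; the last joint's range is limited). The gripper opens to 85 mm and grips with 20 to 120 N. Pads are 22 mm wide; open, the fingers measure 114 mm over their backs; the gripper's body (76 mm by 85 mm) begins 54 mm behind the grasp point. The pads swing forward as they close: fully open they stand 13 mm farther back than shut.
Start: joints at [-1.267, 0.313, 0.046, 1.304, 0, 1.431], TCP at [0.247, -0.519, 0.208] pointing down, gripper open.
Joint ranges: [-2.76, 2.76], [-0.86, 1.69], [-1.03, 1.26], [-2.2, 2.34], [-1.47, 1.5], [-3.14, 3.14]. Speed limits (rad/s): [2.57, 2.57, 3.14, 3.14, 3.14, 3.14].

### API

Orientations are given as a unit quaternion [w, x, y, z].
In Python, from workcell import status, vision, job gives the robot as it stands. The module is installed in compiled form; this text tells all that it offers.
- The arm moves only by the tool apply_moves, never from a script. Its argument "moves" is one flat list of numbers, 6 for each row, row after row: the shift along the world's x, y, z in units of 25 mm (1.0 is 25 mm), then the turn, a rotation vector about the world's x, y, z in rad. In form: [x, y, z, rx, ry, rz, x, y, z, rx, ry, rz, ...]. A call has 1 to 20 rows; each row is the pose to reach, as a shift and turn from the pose commanded when the call began; what a row does not reach only later rows make up. A row lasts 1/12 s, in which the tool goes at most 41.7 mm and 7.16 degrees, less where a joint would pass 70% of its speed; a pose out of reach is approached as far as the arm can. A call with a gripper value outside its range is refused whole. "claw" is the opening in per cent of the stroke, from 0 (shut) to 100 (fully open), set as the call begins (left out, the last holds). The fingers move at their own pace and stop on an object; "newtons" is the grip in N (left out, the last holds). Time passes only in rows, so rows that repeat a pose let the fingers close. It gives the time, the measured TCP pose, the force, the opening and the grip force at its end, in the units of the state.
- status.get_state(): the state, without advancing time (a new reading comes with each control period).
- vision.read_camera(name): name is "scene" or "top"; returns a dict with "image" (400x640x3 uint8, blue, green, red), "camera_matrix" (3x3 intrinsics, pixels), "dist_coeffs" ([k1, k2, p1, p2, k3] as OpenCV has them; the pictures are not rectified), "camera_from_world" (4x4, takes a point from world to camera coordinates). Camera axes: x right, y down, z forward; pixel columns grow to the right and rows downward; lengths in m; the calibration is good to about 2 mm. A picture is of the moment at which its call begins. There is no depth.
- job.hand_in(): hands the job in; it is judged then, once.
The state is a dict: "clock": time; "joint_pos": joint angles; "qvel": joint speeds; "tau": joint torques, N m; "tcp_pos": TCP position; "orientation": TCP orientation; "wrist_force": force on the tool from outside, world axes, zero at the start; "ft_torque": the same for the moment, N m; "finger_gap": finger opening in m; "grip_force": force on a finger pad.
Only numpy, scipy, OpenCV 4.12 (cv2) and the standard library are available. Lean on these libraries where they do the work, as an engineer would, in place of code of your own. Each camera call takes 0.05 s, during which the arm holds its last target. There are 200 camera calls.

### The job

Sort the four wooden offcuts by length on the sorting board, one to each cork bay: the longest in the bay next to the tall end block, then shorter and shorter away from it. Lay each one flat as it lies now, centred on its cork, with its length across the row (parallel to the long sides of the cork; the square one with its sides parallel to them), and let go of it.

Things in the scene. Friction and masses are not known exactly. Their poses are not given: they have to be found in the camera images.
- offcut_b: loose wooden offcut, a plain rectangular block 120 mm long x 60 mm wide x 45 mm high as it lies, the longest and bulkiest of the four, 0.17 kg. Origin: centre of its underside; own x along its width, own y along its length, z up.
- offcut_a: loose wooden offcut, a plain rectangular block 90 mm long x 45 mm wide x 22 mm high as it lies, pale, second longest, 0.05 kg. Origin: centre of its underside; own x along its width, own y along its length, z up.
- offcut_d: loose wooden offcut, a plain rectangular block 80 mm long x 40 mm wide x 35 mm high as it lies, third longest, narrow and rather high, 0.06 kg. Origin: centre of its underside; own x along its width, own y along its length, z up.
- offcut_c: loose wooden offcut, a plain rectangular block 55 mm long x 55 mm wide x 20 mm high as it lies, a flat square, the shortest, 0.03 kg. Origin: centre of its underside; own x along its width, own y along its length, z up.
- sorting_board: fixed plywood board lying on the bench, 470 x 140 x 9 mm high. Origin: centre of its underside; own y along its length (the row), own x across it. It carries a row of four cork bays 95 mm apart, centres at own y = -142.5, -47.5, 47.5 and 142.5 mm; a dark wooden end block stands across each end, one tall and 100 mm long, the other low (12 mm high) and only 50 mm long with one brass screw.
- tall_end: the tall dark end block, fixed across one end of the board (which end varies): 100 x 24 mm, 50 mm high above the board, two brass screws in its top. Origin: centre of its underside, on the board. The bay centres lie 75, 170, 265 and 360 mm from it along the row.
- bay_p: one of four alike fixed cork bays on the board, 85 mm along the row x 130 mm across it, 3 mm thick; its top is 12 mm above the bench. Origin: centre of its underside; own x along its long side (across the row), own y along the row. Which of the four is where in the row varies.
- bay_q: one of four alike fixed cork bays on the board, 85 mm along the row x 130 mm across it, 3 mm thick; its top is 12 mm above the bench. Origin: centre of its underside; own x along its long side (across the row), own y along the row. Which of the four is where in the row varies.
- bay_r: one of four alike fixed cork bays on the board, 85 mm along the row x 130 mm across it, 3 mm thick; its top is 12 mm above the bench. Origin: centre of its underside; own x along its long side (across the row), own y along the row. Which of the four is where in the row varies.
- bay_s: one of four alike fixed cork bays on the board, 85 mm along the row x 130 mm across it, 3 mm thick; its top is 12 mm above the bench. Origin: centre of its underside; own x along its long side (across the row), own y along the row. Which of the four is where in the row varies.
There are look-alikes about, which are no part of the job. Several things have the shape of the offcut_c; the one meant has the colours described above.

How it is judged:
By the outcome, as a careful person would: the job done as asked, in the order asked, and still so for the second after the job is handed in, with the robot touching nothing.
It also fails if it takes over 118 s, if anything falls off the work surface, if the arm or the gripper's body presses on something with over 40 N, if the wrist force passes 120 N, or if a joint passes its speed limit or range.

## Working session

There is one attempt and no reset: what is moved stays moved. The work goes in short steps, Python scripts to look and compute and a tool call to move; the robot and the scene stay as the last step left them, time stands still between calls to the robot, and variables do not carry over. Pictures are saved under pics/ and viewed, at most 14 in all, crops included, and the job is handed in when it is done.

Besides the shell and the picture viewer there is one more tool, called after "Request:" as name(argument=value, ...), one argument or row to a line, values as JSON. apply_moves: Moves the arm, as the interface text tells. Its arguments: {"type":"object","properties":{"moves":{"type":"array","items":{"type":"number"}},"claw":{"type":"number"},"newtons":{"type":"number"}},"required":["moves"]}

```bash
mkdir -p pics
cat > h.py <<'E'
import cv2, numpy as np
from workcell import status, vision, job
def snap(n,f):
    c=vision.read_camera(n); cv2.imwrite('pics/'+f,c['image']); np.savez(''+n+'.npz',**c); return c
def load(n): return dict(np.load(''+n+'.npz'))
def px2w(c,p,z):
    p=np.array(p,float).reshape(-1,1,2)
    n=cv2.undistortPoints(p,c['camera_matrix'],c['dist_coeffs'])[:,0]
    T=c['camera_from_world'];R,t=T[:3,:3],T[:3,3]; o=-R.T@t
    d=np.c_[n,np.ones(len(n))]@R
    return o+d*((z-o[2])/d[:,2])[:,None]
def w2px(c,P):
    T=c['camera_from_world']
    return cv2.projectPoints(np.array(P,float).reshape(-1,1,3),cv2.Rodrigues(T[:3,:3])[0],T[:3,3],c['camera_matrix'],c['dist_coeffs'])[0][:,0]
E
python3 - <<'E'
from h import *
for n in('top','scene'):
    c=snap(n,n+'0.png');T=c['camera_from_world'];print(n,-T[:3,:3].T@T[:3,3],T[2,:3])
s=status.get_state();print(s)
E
```

```text
top [ 0.40229209 -0.0027487   1.29768302] [ 0.10097122  0.01500489 -0.99477619]
scene [-0.25072989 -0.71597995  0.55821823] [ 0.65872889  0.61720918 -0.43026629]
{'clock': 0.1, 'joint_pos': array([-1.26660292e+00,  3.13940703e-01,  4.51256623e-02,  1.30359407e+00,
       -2.36834395e-05,  1.43121546e+00]), 'qvel': array([-0.00026647,  0.00019298,  0.00260537, -0.00198949, -0.00037172,
        0.00032141]), 'tau': array([ 1.29622498e-03, -4.81729209e+01,  2.99241811e+01,  1.27795176e-02,
       -1.69966524e-04,  1.06465509e-05]), 'tcp_pos': array([ 0.24672776, -0.51884996,  0.20740283]), 'orientation': array([-8.02687140e-04,  9.75483564e-01,  2.20070822e-01, -7.80977149e-05]), 'wrist_force': array([-0.53646201, -0.03568495, -0.63138449]), 'ft_torque': array([0.01701021, 0.01815342, 0.01284393]), 'grip_force': 0.0, 'finger_gap': 0.08527850507972272}
```

View pics/top0.png

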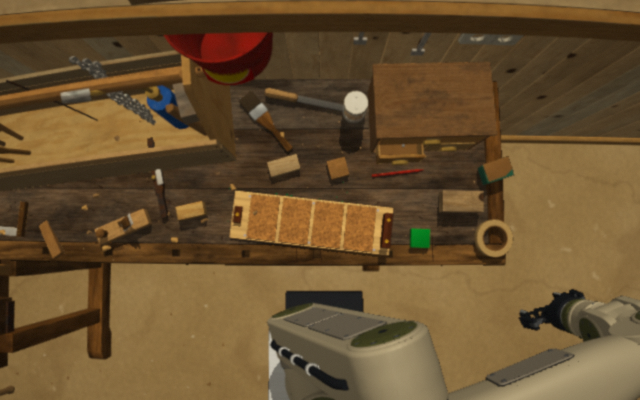

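View pics/scene0.png

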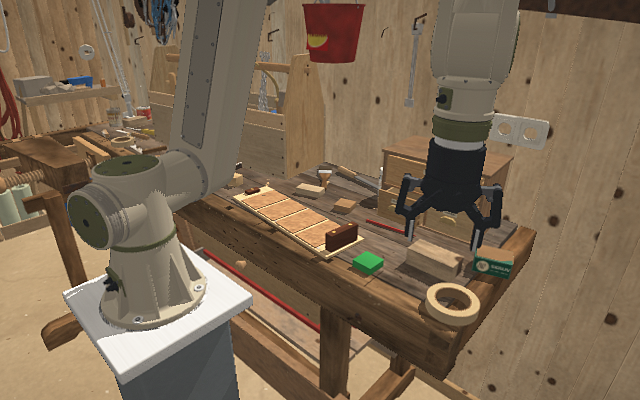

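The top view shows the board with the tall end at (387,231). Candidates are blocks at (461,201), (284,167), (190,211) and (338,168), a green square at (420,238), and others at (497,168), (50,238) and (123,226). I'll enlarge the picture to tell them apart.

Run:
```python
from h import *
i=load('top')['image']
cv2.imwrite('pics/c1.png',cv2.resize(i[140:270,150:350],None,fx=4,fy=4,interpolation=cv2.INTER_CUBIC))
cv2.imwrite('pics/c2.png',cv2.resize(i[140:270,340:530],None,fx=4,fy=4,interpolation=cv2.INTER_CUBIC))
```

```text
(no output)
```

View pics/c1.png

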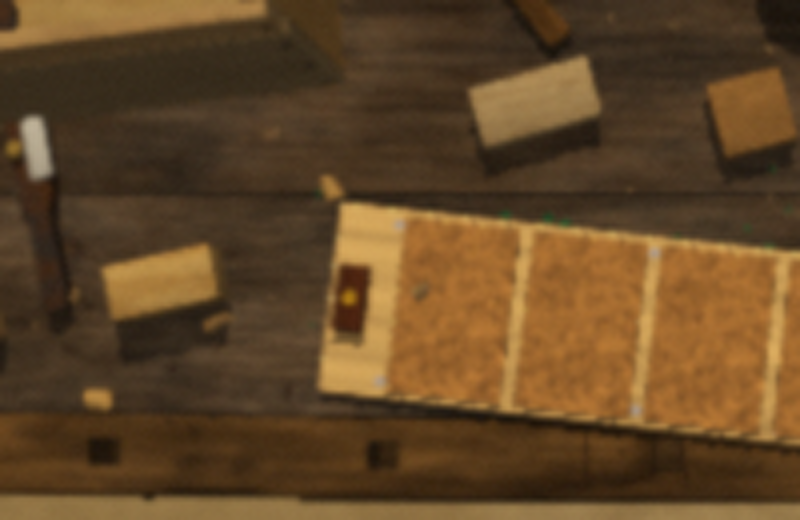

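View pics/c2.png

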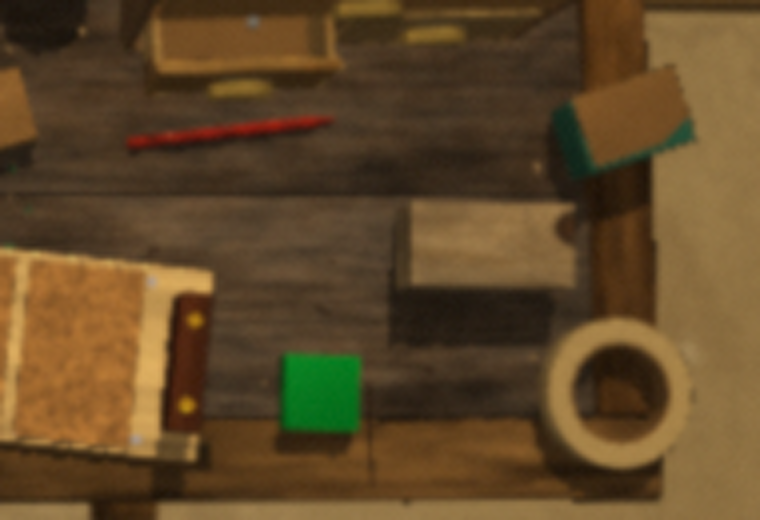

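Identification from the two crops:
- **offcut_b:** (461,201), the biggest block.
- **offcut_a:** (284,165), pale.
- **offcut_d:** (190,210), narrow and high.
- **offcut_c:** (338,168), the flat square in wood colour. The green square at (420,238) has the same shape but isn't wood, so it's the look-alike.

The tall end is on the right, at (387,231).

```bash
cat > m.py <<'E'
from h import *
from scipy.optimize import least_squares
def fit(c,px,L,W,z):
    # px: 4 top corners going round, first edge along the length
    P=px2w(c,px,z)
    d=(P[1]-P[0])+(P[2]-P[3]); yaw=np.arctan2(d[1],d[0])
    base=np.array([[-L,W],[L,W],[L,-W],[-L,-W]])/2
    if np.cross((P[1]-P[0])[:2],(P[2]-P[1])[:2])>0: base[:,1]*=-1
    def f(v):
        cs,sn=np.cos(v[2]),np.sin(v[2]); X=base@np.array([[cs,sn],[-sn,cs]])+v[:2]
        return (w2px(c,np.c_[X,np.full(4,z)])-px).ravel()
    r=least_squares(f,[*P[:,:2].mean(0),yaw])
    e=[np.linalg.norm(P[(i+1)%4]-P[i])*1e3 for i in range(4)]
    return r.x,np.abs(r.fun).max(),np.round(e)
E
python3 - <<'E' 2>/dev/null
from m import *
c=load('top')
f1=lambda a:(np.array(a,float)+.5)/4-.5+[150,140]
f2=lambda a:(np.array(a,float)+.5)/4-.5+[340,140]
for n,p,L,W,z in [('a',f1([(468,95),(587,55),(602,110),(485,148)]),.09,.045,.022),
 ('d',f1([(102,268),(208,242),(220,298),(118,320)]),.08,.04,.035),
 ('c',f1([(706,84),(780,67),(797,137),(727,158)]),.055,.055,.02),
 ('b',f2([(408,203),(575,203),(575,287),(410,287)]),.12,.06,.045),
 ('board',np.r_[f1([(340,203)]),f2([(213,270),(195,462)]),f1([(320,392)])],.47,.14,.009),
 ('green',f2([(284,353),(360,354),(359,432),(282,431)]),.055,.055,.02)]:
    x,r,e=fit(c,p,L,W,z); print(n,np.round(x,4),np.degrees(x[2]).round(1),r.round(2),e)
    if n=='board':
        u=np.array([np.cos(x[2]),np.sin(x[2])])
        for s in(.1425,.0475,-.0475,-.1425): print('bay',np.round(x[:2]+u*s,4))
        print('end+',x[:2]+u*.235)
E
```

```text
a [ 0.6218  0.1199 -1.252 ] -71.7 0.7 [93. 43. 90. 42.]
d [ 0.4871  0.3906 -1.3306] -76.2 0.76 [81. 42. 77. 40.]
c [ 0.6153 -0.0397 -1.3123] -75.2 0.34 [56. 54. 54. 57.]
b [ 0.5153 -0.3991 -1.5729] -90.1 0.62 [123.  61. 121.  61.]
board [ 0.4539  0.0385 -1.674 ] -95.9 0.6 [470. 141. 468. 140.]
bay [ 0.4392 -0.1032]
bay [ 0.449  -0.0087]
bay [0.4588 0.0858]
bay [0.4686 0.1803]
end+ [ 0.42965169 -0.19522229]
green [ 0.4099 -0.2783 -1.5947] -91.4 0.35 [56. 57. 56. 56.]
```

Request:
apply_moves(
  moves=[10.74,4.79,-2,0,0,1.126,10.74,4.79,-2,0,0,1.126,10.74,4.79,-2,0,0,1.126,10.74,4.79,-2,0,0,1.126,10.74,4.79,-2,0,0,1.126,10.74,4.79,-2,0,0,1.126,10.74,4.79,-2,0,0,1.126,10.74,4.79,-2,0,0,1.126,10.74,4.79,-2,0,0,1.126,10.74,4.79,-2,0,0,1.126,10.74,4.79,-2,0,0,1.126,10.74,4.79,-2,0,0,1.126,10.74,4.79,-2,0,0,1.126,10.74,4.79,-2,0,0,1.126],
  claw=100,
)

```text
clock: 1.27
tcp_pos: [0.5148, -0.4002, 0.1585]
orientation: [0.0, 0.708, 0.706, 0.0]
wrist_force: [-1.6, 0.5, 0.0]
finger_gap: 0.0853
grip_force: 0.0
```

Request:
apply_moves(
  moves=[0.02,0.04,-3,0,0,0,0.02,0.04,-4,0,0,0,0.02,0.04,-5,0,0,0,0.02,0.04,-5.7,0,0,0,0.02,0.04,-5.7,0,0,0,0.02,0.04,-5.7,0,0,0,0.02,0.04,-5.7,0,0,0],
)

```text
clock: 1.85
tcp_pos: [0.5168, -0.4, 0.0178]
orientation: [0.002, 0.708, 0.706, 0.0]
wrist_force: [-0.4, -1.0, 0.1]
finger_gap: 0.0851
grip_force: 0.0
```

Request:
apply_moves(
  moves=[0,0,0,0,0,0,0,0,0,0,0,0,0,0,0,0,0,0,0,0,0,0,0,0,0,0,0,0,0,0,0,0,0,0,0,0,0,0,0,0,0,0,0,0,0,0,0,0],
  claw=0,
  newtons=40,
)

```text
clock: 2.52
tcp_pos: [0.5186, -0.4028, 0.0219]
orientation: [0.006, 0.708, 0.706, -0.001]
wrist_force: [-2.0, -2.1, 18.3]
finger_gap: -0.0001
grip_force: 9.4
```

Run:
```python
from h import *
c=snap('scene','s1.png')
cv2.imwrite('pics/s1c.png',cv2.resize(c['image'][120:320,330:590],None,fx=3,fy=3))
```

```text
(no output)
```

View pics/s1c.png

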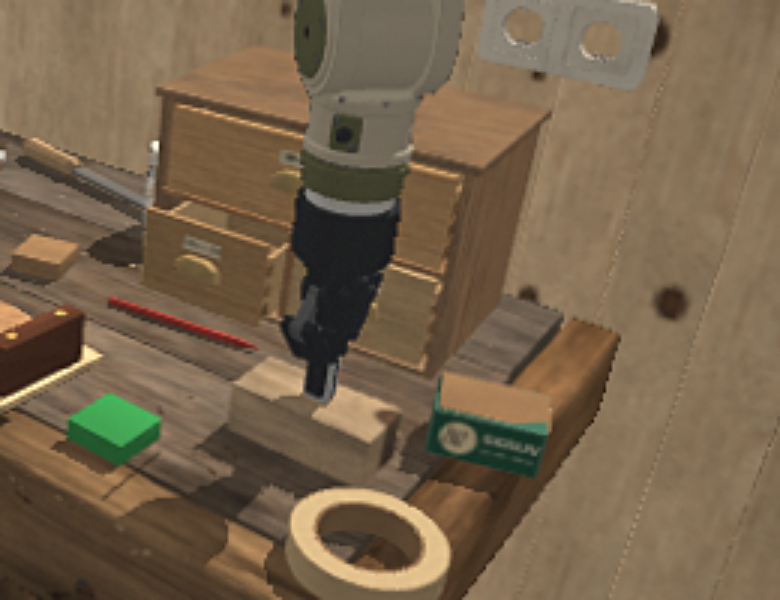

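Run:
```python
from h import *
c=load('scene'); f=lambda p:((w2px(c,p)-[330,120])*3).round()
print('tip',f([[.5186,-.4028,.014],[.5186,-.4028,.05]]))
for z in(0,.045): print(f([[.5153+s*.03,-.3991+t*.06,z] for s,t in((-1,-1),(-1,1),(1,1),(1,-1))]))
t=snap('top','t1.png'); cv2.imwrite('pics/t1c.png',cv2.resize(t['image'][140:270,380:530],None,fx=4,fy=4))
print(status.get_state())
```

```text
tip [[314. 427.]
 [320. 389.]]
[[357. 489.]
 [223. 427.]
 [259. 398.]
 [391. 454.]]
[[367. 441.]
 [229. 382.]
 [265. 354.]
 [400. 408.]]
{'clock': 2.6167, 'joint_pos': array([-0.78154824,  0.56442565, -0.03625139,  0.95896003, -0.00185114,
        0.79103196]), 'qvel': array([-0.00161241, -0.00082161, -0.00099194, -0.00094879, -0.00084833,
       -0.00040418]), 'tau': array([ 1.88975975e+00, -4.64753044e+01,  2.07266897e+01, -5.86821008e-01,
        9.02671348e-01,  2.52272781e-03]), 'tcp_pos': array([ 0.51857739, -0.40273883,  0.02192552]), 'orientation': array([ 0.00558392,  0.70772952,  0.70646085, -0.00089909]), 'wrist_force': array([-2.84174786, -0.89551501, 18.77910548]), 'ft_torque': array([-0.28197539,  0.59111738,  0.01624564]), 'grip_force': 9.493699832819402, 'finger_gap': -0.000185069317490083}
```

View pics/t1c.png

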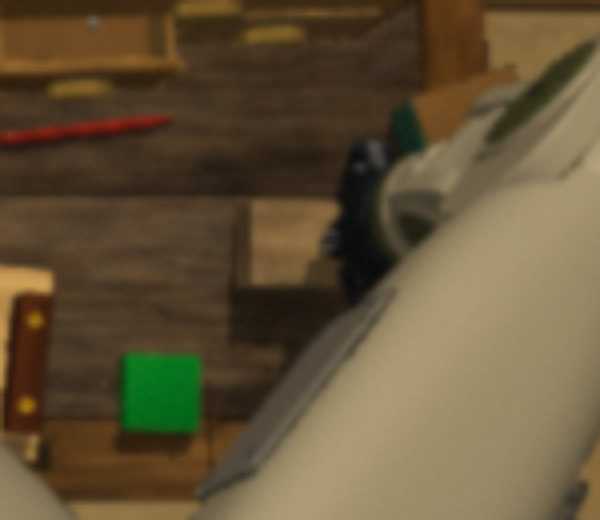

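Run:
```python
from h import *
c=load('scene'); t=load('top')
for z in(.19,.2,.21,.22,.24,.26): 
    P=[[.2467+s*.0425*.429,-.5189-s*.0425*.903,z] for s in(-1,1)]
    print(z,w2px(c,P).round().tolist(),w2px(t,P).round().tolist())
i=cv2.imread('pics/scene0.png'); cv2.imwrite('pics/s0c.png',cv2.resize(i[130:270,380:520],None,fx=4,fy=4))
```

```text
0.19 [[409.0, 267.0], [464.0, 277.0]] [[514.0, 309.0], [543.0, 294.0]]
0.2 [[410.0, 262.0], [465.0, 272.0]] [[516.0, 310.0], [545.0, 294.0]]
0.21 [[411.0, 257.0], [466.0, 266.0]] [[517.0, 310.0], [546.0, 295.0]]
0.22 [[411.0, 252.0], [468.0, 261.0]] [[519.0, 311.0], [548.0, 295.0]]
0.24 [[413.0, 241.0], [470.0, 250.0]] [[523.0, 312.0], [552.0, 296.0]]
0.26 [[414.0, 230.0], [472.0, 239.0]] [[526.0, 313.0], [557.0, 297.0]]
```

View pics/s0c.png

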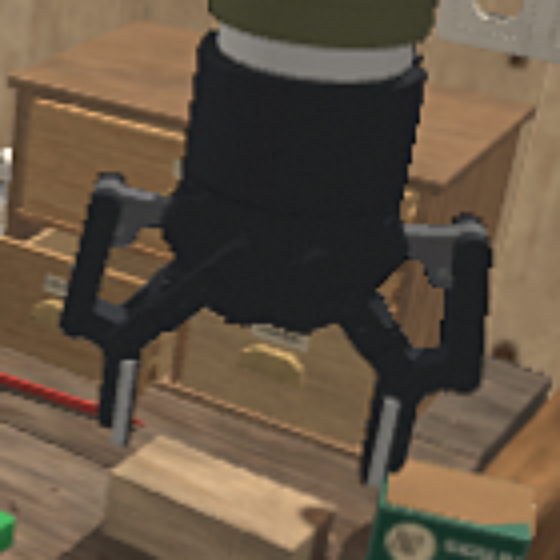

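Both cameras agree that the fingertips sit about 30 mm above where the stated TCP puts them. Closed, they press on top of the block, which is why the grasp missed. I'll raise, reopen and go about 35 mm lower in reported z.

Request:
apply_moves(
  moves=[0,0,1.2,0,0,0,0,0,1.2,0,0,0,0,0,1.2,0,0,0,0,0,1.2,0,0,0,0,0,1.2,0,0,0,0,0,1.2,0,0,0,0,0,1.2,0,0,0,0,0,1.2,0,0,0,0,0,1.2,0,0,0,0,0,1.2,0,0,0],
  claw=100,
)

```text
clock: 3.45
tcp_pos: [0.5158, -0.3985, 0.0453]
orientation: [-0.0, 0.707, 0.707, 0.0]
wrist_force: [0.2, -0.3, 1.1]
finger_gap: 0.0856
grip_force: 0.0
```

Request:
apply_moves(
  moves=[0,0,-0.6,0,0,0,0,0,-1.2,0,0,0,0,0,-1.7,0,0,0,0,0,-2.1,0,0,0,0,0,-2.4,0,0,0,0,0,-2.6,0,0,0,0,0,-2.6,0,0,0],
)

```text
clock: 4.03
tcp_pos: [0.5154, -0.3981, -0.0204]
orientation: [-0.001, 0.707, 0.707, 0.0]
wrist_force: [-0.1, 0.5, -0.3]
finger_gap: 0.0853
grip_force: 0.0
```

Request:
apply_moves(
  moves=[0,0,0,0,0,0,0,0,0,0,0,0,0,0,0,0,0,0,0,0,0,0,0,0,0,0,0,0,0,0,0,0,0,0,0,0,0,0,0,0,0,0,0,0,0,0,0,0],
  claw=0,
  newtons=40,
)

```text
clock: 4.7
tcp_pos: [0.5166, -0.3993, -0.0183]
orientation: [0.001, 0.707, 0.707, 0.0]
wrist_force: [-0.0, 0.4, 5.7]
finger_gap: 0.0596
grip_force: 45.2
```

Request:
apply_moves(
  moves=[0,0,1.5,0,0,0,0,0,3,0,0,0,0,0,4,0,0,0,-3.07,11.84,4.4,0,0,1.468,-3.07,11.84,4.4,0,0,1.468,-3.07,11.84,4.4,0,0,1.468,-3.07,11.84,4.4,0,0,1.468,-3.07,11.84,4.4,0,0,1.468,-3.07,11.84,4.4,0,0,1.468,-3.07,11.84,4.4,0,0,1.468,-3.07,11.84,4.4,0,0,1.468,-3.07,11.84,4.4,0,0,1.468,-3.07,11.84,4.4,0,0,1.468,-3.07,11.84,4.4,0,0,1.468,-3.07,11.84,4.4,0,0,1.468,-3.07,11.84,4.4,0,0,1.468,-3.07,11.84,4.4,0,0,1.468,-3.07,11.84,4.4,0,0,1.468,-3.07,11.84,4.4,0,0,1.468,-3.07,11.84,4.4,0,0,1.468],
)

```text
clock: 6.37
tcp_pos: [0.439, -0.1026, 0.0906]
orientation: [-0.0, 0.053, 0.999, 0.0]
wrist_force: [-1.1, 0.2, -2.2]
finger_gap: 0.0595
grip_force: 45.1
```

Run:
```python
from h import *
c=snap('scene','s2.png')
s=status.get_state();print(s['tcp_pos'],s['orientation'],s['finger_gap'],s['wrist_force'])
```

```text
[ 0.43904668 -0.10261536  0.09063571] [-9.09076602e-05  5.23536179e-02  9.98628599e-01  1.08611978e-04] 0.05944216979599955 [ 0.56419555 -0.45158346 -2.40768278]
```

View pics/s2.png

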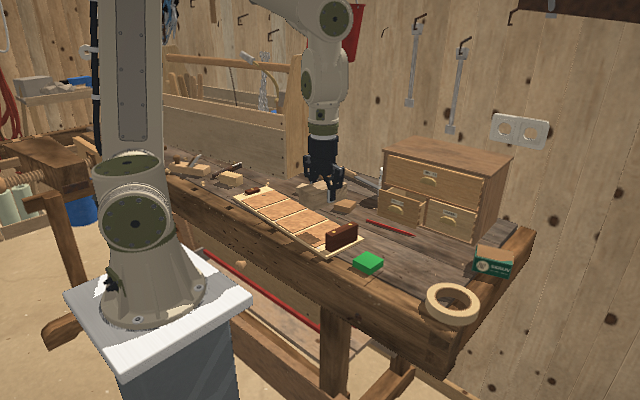

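Run:
```python
from h import *
c=load('scene'); print(w2px(c,[[.439,-.1026,.12],[.439,-.1026,.15],[.439,-.1026,.012]]).round())
cv2.imwrite('pics/s2c.png',cv2.resize(c['image'][130:270,230:390],None,fx=5,fy=5,interpolation=cv2.INTER_CUBIC)[:600])
t=snap('top','t2.png'); print(w2px(t,[[.439,-.1026,.15]]))
```

```text
[[322. 197.]
 [322. 187.]
 [322. 232.]]
[[363.37344682 226.19896336]]
```

View pics/s2c.png

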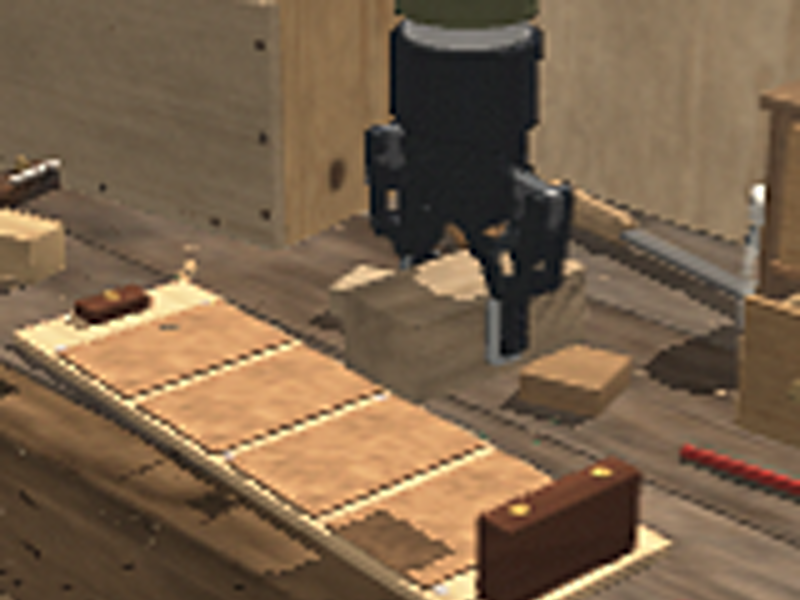

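The crop shows b held level, with its shadow on the bay by the tall end. Lowering.

Request:
apply_moves(
  moves=[0,-0.02,-1.2,0,0,0,0,-0.02,-2.2,0,0,0,0,-0.02,-2.9,0,0,0,0,-0.02,-3.4,0,0,0,0,-0.02,-3.6,0,0,0,0,-0.02,-3.7,0,0,0,0,-0.02,-3.77,0,0,0,0,-0.02,-3.77,0,0,0,0,-0.02,-3.77,0,0,0],
)

```text
clock: 7.22
tcp_pos: [0.4399, -0.1034, -0.0028]
orientation: [0.001, 0.052, 0.999, -0.0]
wrist_force: [-0.4, 0.1, -2.2]
finger_gap: 0.0595
grip_force: 45.0
```

Request:
apply_moves(
  moves=[0,0,-0.05,0,0,0,0,0,-0.1,0,0,0,0,0,-0.13,0,0,0,0,0,-0.13,0,0,0,0,0,-0.13,0,0,0],
)

```text
clock: 7.63
tcp_pos: [0.4395, -0.1033, -0.0063]
orientation: [0.0, 0.052, 0.999, -0.0]
wrist_force: [-1.2, -0.4, 4.1]
finger_gap: 0.0595
grip_force: 45.5
```

Request:
apply_moves(
  moves=[0,0,0,0,0,0,0,0,0,0,0,0,0,0,0,0,0,0,0,0,0,0,0,0,0,0,0,0,0,0,0,0,0,0,0,0,0,0,1,0,0,0,0,0,2,0,0,0,0,0,3.5,0,0,0,0,0,5,0,0,0,0,0,5,0,0,0,0,0,5,0,0,0],
  claw=85,
)

```text
clock: 8.63
tcp_pos: [0.4412, -0.1039, 0.1207]
orientation: [0.003, 0.052, 0.999, -0.001]
wrist_force: [-0.4, -0.1, 0.1]
finger_gap: 0.0724
grip_force: 0.0
```

Request:
apply_moves(
  moves=[7.15,9.38,0,0,0,-1.148,7.15,9.38,0,0,0,-1.148,7.15,9.38,0,0,0,-1.148,7.15,9.38,0,0,0,-1.148,7.15,9.38,0,0,0,-1.148,7.15,9.38,0,0,0,-1.148,7.15,9.38,0,0,0,-1.148,7.15,9.38,0,0,0,-1.148,7.15,9.38,0,0,0,-1.148,7.15,9.38,0,0,0,-1.148,7.15,9.38,0,0,0,-1.148,7.15,9.38,0,0,0,-1.148,7.15,9.38,0,0,0,-1.148],
  claw=74,
)

```text
clock: 9.72
tcp_pos: [0.6171, 0.1311, 0.1172]
orientation: [-0.001, 0.585, 0.811, -0.001]
wrist_force: [-0.6, -0.2, 0.0]
finger_gap: 0.0631
grip_force: 0.0
```

Run:
```python
from h import *
t=snap('top','t3.png');c=snap('scene','s3.png')
a=cv2.resize(t['image'][130:270,230:420],None,fx=4,fy=4,interpolation=cv2.INTER_CUBIC)[:290]
b=cv2.resize(c['image'][130:260,230:420],None,fx=4,fy=4,interpolation=cv2.INTER_CUBIC)[20:310]
a=cv2.resize(t['image'][140:255,230:420],None,fx=4,fy=4,interpolation=cv2.INTER_CUBIC)[:310]
cv2.imwrite('pics/mix3.png',np.vstack([a,b]))
```

```text
(no output)
```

View pics/mix3.png

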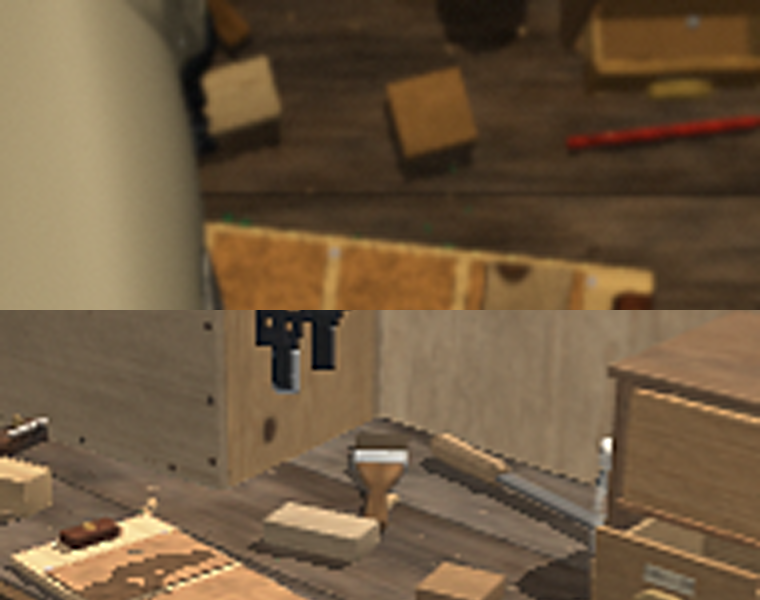

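The top and scene crops show b centred in its bay (top crop about (530,290)). Offcut a is untouched at about (320,530) in the lower half, with the brush handle end just behind it. Descending clear of the brush.

Request:
apply_moves(
  moves=[0.03,0,-1.5,0,0,0,0.03,0,-3,0,0,0,0.03,0,-4,0,0,0,0.03,0,-4.6,0,0,0,0.03,0,-5,0,0,0,0.03,0,-5.3,0,0,0,0.03,0,-5.5,0,0,0,0.03,0,-5.5,0,0,0],
)

```text
clock: 10.48
tcp_pos: [0.6187, 0.1313, -0.0195]
orientation: [0.0, 0.586, 0.81, 0.0]
wrist_force: [-0.2, -1.0, 0.5]
finger_gap: 0.0631
grip_force: 0.0
```

Request:
apply_moves(
  moves=[0,0,-0.05,0,0,0,0,0,-0.05,0,0,0,0,0,-0.05,0,0,0,0,0,-0.05,0,0,0,0,0,-0.05,0,0,0,0,0,-0.05,0,0,0,0,0,-0.05,0,0,0],
  claw=0,
  newtons=30,
)

```text
clock: 11.07
tcp_pos: [0.6198, 0.1315, -0.0193]
orientation: [0.001, 0.586, 0.81, 0.001]
wrist_force: [0.7, -0.5, 5.1]
finger_gap: 0.0443
grip_force: 31.5
```

Request:
apply_moves(
  moves=[0,0,1.5,0,0,0,0,0,3,0,0,0,0,0,4,0,0,0,-7.26,-5.56,4.4,0,0,1.148,-7.26,-5.56,4.4,0,0,1.148,-7.26,-5.56,4.4,0,0,1.148,-7.26,-5.56,4.4,0,0,1.148,-7.26,-5.56,4.4,0,0,1.148,-7.26,-5.56,4.4,0,0,1.148,-7.26,-5.56,4.4,0,0,1.148,-7.26,-5.56,4.4,0,0,1.148,-7.26,-5.56,4.4,0,0,1.148,-7.26,-5.56,4.4,0,0,1.148,-7.26,-5.56,4.4,0,0,1.148,-7.26,-5.56,4.4,0,0,1.148,-7.26,-5.56,4.4,0,0,1.148,-7.26,-5.56,4.4,0,0,1.148],
)

```text
clock: 12.48
tcp_pos: [0.4371, -0.0075, 0.0894]
orientation: [-0.0, 0.052, 0.999, 0.0]
wrist_force: [0.3, -0.3, -0.3]
finger_gap: 0.0445
grip_force: 31.0
```

Run:
```python
from h import *
c=snap('scene','s4.png');t=snap('top','t4.png')
b=cv2.resize(c['image'][130:270,200:380],None,fx=4,fy=4,interpolation=cv2.INTER_CUBIC)[:560]
cv2.imwrite('pics/s4c.png',b)
```

```text
(no output)
```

View pics/s4c.png

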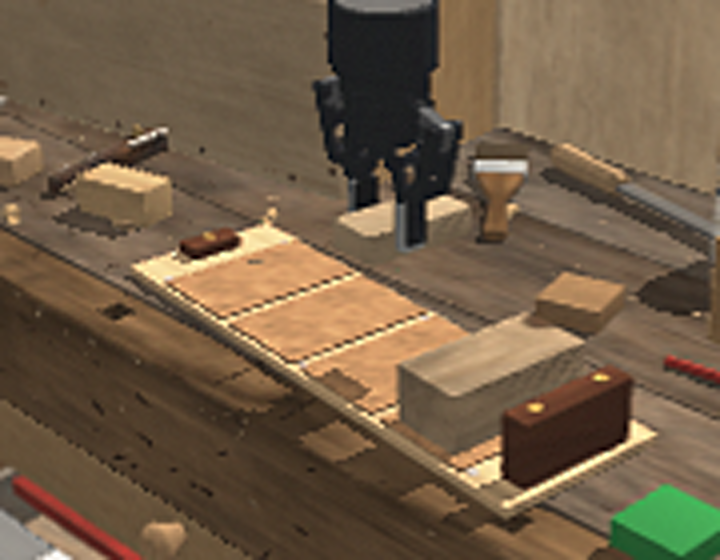

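The crop shows b placed next to the tall end and a held level over the second bay. Lowering.

Request:
apply_moves(
  moves=[0,0,-1.2,0,0,0,0,0,-2.2,0,0,0,0,0,-2.9,0,0,0,0,0,-3.4,0,0,0,0,0,-3.6,0,0,0,0,0,-3.7,0,0,0,0,0,-3.77,0,0,0,0,0,-3.82,0,0,0,0,0,-3.84,0,0,0,0,0,-3.84,0,0,0],
)

```text
clock: 13.42
tcp_pos: [0.4378, -0.0077, -0.006]
orientation: [0.001, 0.052, 0.999, -0.0]
wrist_force: [-0.2, 0.9, 0.6]
finger_gap: 0.0447
grip_force: 31.0
```

Request:
apply_moves(
  moves=[0,0,-0.03,0,0,0,0,0,-0.06,0,0,0,0,0,-0.06,0,0,0],
)

```text
clock: 13.67
tcp_pos: [0.4377, -0.0077, -0.0073]
orientation: [0.001, 0.052, 0.999, -0.0]
wrist_force: [-1.8, 0.2, 4.7]
finger_gap: 0.0447
grip_force: 31.5
```

Request:
apply_moves(
  moves=[0,0,0,0,0,0,0,0,0,0,0,0,0,0,0,0,0,0,0,0,0,0,0,0,0,0,0,0,0,0,0,0,0,0,0,0,0,0,1,0,0,0,0,0,2,0,0,0,0,0,3.5,0,0,0,0,0,5,0,0,0,0,0,5,0,0,0,0,0,5,0,0,0],
  claw=68,
)

```text
clock: 14.67
tcp_pos: [0.4393, -0.008, 0.1193]
orientation: [0.003, 0.052, 0.999, -0.0]
wrist_force: [0.2, -0.1, -1.2]
finger_gap: 0.0579
grip_force: 0.0
```

Request:
apply_moves(
  moves=[1.98,15.93,0,0,0,-1.227,1.98,15.93,0,0,0,-1.227,1.98,15.93,0,0,0,-1.227,1.98,15.93,0,0,0,-1.227,1.98,15.93,0,0,0,-1.227,1.98,15.93,0,0,0,-1.227,1.98,15.93,0,0,0,-1.227,1.98,15.93,0,0,0,-1.227,1.98,15.93,0,0,0,-1.227,1.98,15.93,0,0,0,-1.227,1.98,15.93,0,0,0,-1.227,1.98,15.93,0,0,0,-1.227,1.98,15.93,0,0,0,-1.227,1.98,15.93,0,0,0,-1.227],
  claw=80,
)

```text
clock: 15.83
tcp_pos: [0.4854, 0.3897, 0.1152]
orientation: [-0.0, 0.617, 0.787, -0.002]
wrist_force: [-0.9, -0.2, 0.3]
finger_gap: 0.0684
grip_force: 0.0
```

Request:
apply_moves(
  moves=[0,0,-1.5,0,0,0,0,0,-3,0,0,0,0,0,-4,0,0,0,0,0,-4.6,0,0,0,0,0,-5,0,0,0,0,0,-5.3,0,0,0,0,0,-5.4,0,0,0,0,0,-5.4,0,0,0],
)

```text
clock: 16.5
tcp_pos: [0.4869, 0.3902, -0.0178]
orientation: [0.0, 0.618, 0.786, 0.0]
wrist_force: [0.5, -0.4, -0.3]
finger_gap: 0.068
grip_force: 0.0
```

Request:
apply_moves(
  moves=[0,0,0,0,0,0,0,0,0,0,0,0,0,0,0,0,0,0,0,0,0,0,0,0,0,0,0,0,0,0,0,0,0,0,0,0,0,0,0,0,0,0,0,0,0,0,0,0],
  claw=0,
)

```text
clock: 17.17
tcp_pos: [0.4877, 0.3914, -0.0166]
orientation: [0.001, 0.617, 0.787, 0.001]
wrist_force: [-0.9, -0.2, 6.6]
finger_gap: 0.0396
grip_force: 32.2
```

Request:
apply_moves(
  moves=[0,0,1.5,0,0,0,0,0,3,0,0,0,0,0,4,0,0,0,-1.13,-12.19,4.4,0,0,1.227,-1.13,-12.19,4.4,0,0,1.227,-1.13,-12.19,4.4,0,0,1.227,-1.13,-12.19,4.4,0,0,1.227,-1.13,-12.19,4.4,0,0,1.227,-1.13,-12.19,4.4,0,0,1.227,-1.13,-12.19,4.4,0,0,1.227,-1.13,-12.19,4.4,0,0,1.227,-1.13,-12.19,4.4,0,0,1.227,-1.13,-12.19,4.4,0,0,1.227,-1.13,-12.19,4.4,0,0,1.227,-1.13,-12.19,4.4,0,0,1.227,-1.13,-12.19,4.4,0,0,1.227,-1.13,-12.19,4.4,0,0,1.227],
)

```text
clock: 18.58
tcp_pos: [0.4583, 0.0861, 0.092]
orientation: [-0.0, 0.052, 0.999, 0.0]
wrist_force: [-0.6, 0.6, -0.4]
finger_gap: 0.0395
grip_force: 31.5
```

Request:
apply_moves(
  moves=[0,0,-1.2,0,0,0,0,0,-2.2,0,0,0,0,0,-2.9,0,0,0,0,0,-3.4,0,0,0,0,0,-3.6,0,0,0,0,0,-3.7,0,0,0,0,0,-3.77,0,0,0,0,0,-3.82,0,0,0,0,0,-3.82,0,0,0,0,0,-3.82,0,0,0],
)

```text
clock: 19.42
tcp_pos: [0.459, 0.0859, -0.0029]
orientation: [0.001, 0.052, 0.999, 0.0]
wrist_force: [-0.5, 0.1, -0.4]
finger_gap: 0.0398
grip_force: 31.5
```

Request:
apply_moves(
  moves=[0,0,-0.04,0,0,0,0,0,-0.08,0,0,0,0,0,-0.1,0,0,0,0,0,-0.1,0,0,0],
)

```text
clock: 19.75
tcp_pos: [0.459, 0.0859, -0.0046]
orientation: [0.001, 0.052, 0.999, 0.0]
wrist_force: [-3.2, -0.4, 12.8]
finger_gap: 0.0397
grip_force: 32.8
```

Request:
apply_moves(
  moves=[0,0,0,0,0,0,0,0,0,0,0,0,0,0,0,0,0,0,0,0,0,0,0,0,0,0,0,0,0,0,0,0,0,0,0,0,0,0,1,0,0,0,0,0,2,0,0,0,0,0,3.5,0,0,0,0,0,5,0,0,0,0,0,5,0,0,0,0,0,5,0,0,0],
  claw=62,
)

```text
clock: 20.75
tcp_pos: [0.4606, 0.086, 0.1214]
orientation: [0.003, 0.052, 0.999, 0.0]
wrist_force: [-0.2, -0.3, -0.3]
finger_gap: 0.0526
grip_force: 0.0
```

Request:
apply_moves(
  moves=[6.25,-5.02,0,0,0,0.361,6.25,-5.02,0,0,0,0.361,6.25,-5.02,0,0,0,0.361,6.25,-5.02,0,0,0,0.361,6.25,-5.02,0,0,0,0.361,6.25,-5.02,0,0,0,0.361,6.25,-5.02,0,0,0,0.361,6.25,-5.02,0,0,0,0.361,6.25,-5.02,0,0,0,0.361],
  claw=87,
)

```text
clock: 21.5
tcp_pos: [0.6129, -0.0386, 0.118]
orientation: [-0.001, -0.129, 0.992, 0.001]
wrist_force: [-0.3, 0.3, -0.1]
finger_gap: 0.074
grip_force: 0.0
```

Request:
apply_moves(
  moves=[0,0,-1.5,0,0,0,0,0,-3,0,0,0,0,0,-4,0,0,0,0,0,-4.6,0,0,0,0,0,-5,0,0,0,0,0,-5.3,0,0,0,0,0,-5.55,0,0,0,0,0,-5.6,0,0,0,0,0,-5.6,0,0,0],
)

```text
clock: 22.25
tcp_pos: [0.615, -0.0395, -0.0204]
orientation: [0.0, -0.128, 0.992, -0.0]
wrist_force: [0.1, 0.8, 0.2]
finger_gap: 0.0744
grip_force: 0.0
```

Request:
apply_moves(
  moves=[0,0,-0.1,0,0,0,0,0,-0.1,0,0,0,0,0,-0.1,0,0,0,0,0,-0.1,0,0,0,0,0,-0.1,0,0,0,0,0,-0.1,0,0,0,0,0,-0.1,0,0,0,0,0,-0.1,0,0,0],
  claw=0,
)

```text
clock: 22.92
tcp_pos: [0.6154, -0.0398, -0.0227]
orientation: [0.001, -0.128, 0.992, -0.0]
wrist_force: [-0.1, -0.6, 5.3]
finger_gap: 0.0543
grip_force: 33.3
```

Request:
apply_moves(
  moves=[0,0,1.5,0,0,0,0,0,3,0,0,0,0,0,4.4,0,0,0,-5.87,8.8,4.4,0,0,-0.361,-5.87,8.8,4.4,0,0,-0.361,-5.87,8.8,4.4,0,0,-0.361,-5.87,8.8,4.4,0,0,-0.361,-5.87,8.8,4.4,0,0,-0.361,-5.87,8.8,4.4,0,0,-0.361,-5.87,8.8,4.4,0,0,-0.361,-5.87,8.8,4.4,0,0,-0.361,-5.87,8.8,4.4,0,0,-0.361,-5.87,8.8,4.4,0,0,-0.361],
)

```text
clock: 24.0
tcp_pos: [0.4684, 0.18, 0.0864]
orientation: [0.0, 0.052, 0.999, -0.0]
wrist_force: [-0.1, -1.3, -0.2]
finger_gap: 0.0546
grip_force: 32.7
```

Request:
apply_moves(
  moves=[0,0,-1.2,0,0,0,0,0,-2.2,0,0,0,0,0,-2.9,0,0,0,0,0,-3.4,0,0,0,0,0,-3.6,0,0,0,0,0,-3.7,0,0,0,0,0,-3.77,0,0,0,0,0,-3.82,0,0,0,0,0,-3.82,0,0,0,0,0,-3.82,0,0,0],
)

```text
clock: 24.83
tcp_pos: [0.4686, 0.1804, -0.0083]
orientation: [0.001, 0.052, 0.999, 0.0]
wrist_force: [-0.5, 0.5, 0.4]
finger_gap: 0.0542
grip_force: 32.7
```

Request:
apply_moves(
  moves=[0,0,-0.04,0,0,0,0,0,-0.08,0,0,0,0,0,-0.1,0,0,0,0,0,-0.1,0,0,0],
)

```text
clock: 25.17
tcp_pos: [0.4683, 0.1806, -0.0107]
orientation: [0.001, 0.052, 0.999, 0.0]
wrist_force: [-1.7, -0.2, 5.5]
finger_gap: 0.0543
grip_force: 33.3
```

Request:
apply_moves(
  moves=[0,0,0,0,0,0,0,0,0,0,0,0,0,0,0,0,0,0,0,0,0,0,0,0,0,0,0,0,0,0,0,0,0,0,0,0,0,0,1,0,0,0,0,0,2,0,0,0,0,0,3.5,0,0,0,0,0,5,0,0,0,0,0,6,0,0,0,0,0,6,0,0,0],
  claw=80,
)

```text
clock: 26.17
tcp_pos: [0.4716, 0.1812, 0.1444]
orientation: [0.005, 0.052, 0.999, 0.001]
wrist_force: [0.6, -0.7, 0.7]
finger_gap: 0.0684
grip_force: 0.0
```

Request:
apply_moves(
  moves=[0,12,2,0,0,0,0,12,2,0,0,0,0,12,2,0,0,0,0,12,2,0,0,0,0,12,2,0,0,0,0,12,2,0,0,0,0,12,2,0,0,0,0,12,2,0,0,0,0,12,2,0,0,0,0,12,2,0,0,0],
)

```text
clock: 27.0
tcp_pos: [0.4672, 0.4807, 0.1869]
orientation: [-0.001, 0.051, 0.999, -0.001]
wrist_force: [0.1, 0.3, 0.2]
finger_gap: 0.0683
grip_force: 0.0
```

Run:
```python
from h import *
t=snap('top','t5.png')
cv2.imwrite('pics/t5c.png',cv2.resize(t['image'][180:265,220:410],None,fx=4,fy=4,interpolation=cv2.INTER_CUBIC))
```

```text
(no output)
```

View pics/t5c.png

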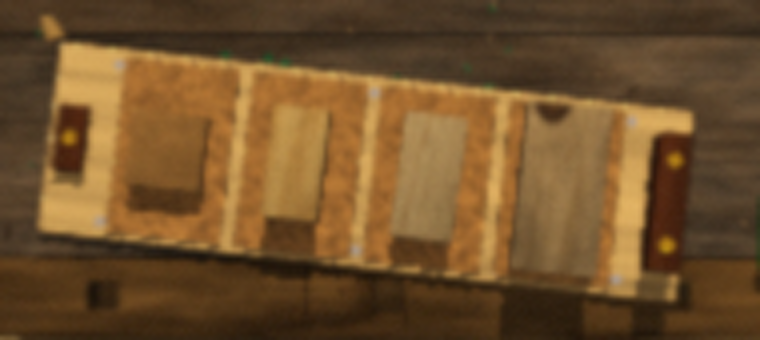

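The crop shows, left to right, c, d, a and b, one to each bay, with b beside the tall end. Checking the positions numerically.

```bash
python3 - <<'E' 2>/dev/null
from m import *
c=load('top'); f=lambda a:(np.array(a,float)+.5)/4-.5+[220,180]
x,r,e=fit(c,f([(62,42),(693,110),(676,300),(38,234)]),.47,.14,.009); print('board',x.round(4),np.degrees(x[2]))
o=x[:2]; u=np.array([np.cos(x[2]),np.sin(x[2])]); v=np.array([-u[1],u[0]])
for n,p,L,W,z,s in[('b',[(513,270),(528,105),(613,110),(600,278)],.12,.06,.057,.1425),('a',[(391,237),(406,112),(467,118),(449,243)],.09,.045,.034,.0475),('d',[(264,215),(275,105),(328,108),(317,221)],.08,.04,.047,-.0475),('c',[(128,185),(135,113),(209,118),(201,192)],.055,.055,.032,-.1425)]:
    y,r,e=fit(c,f(p),L,W,z); q=y[:2]-o-u*s
    print(n,'along/across mm',(q@u*1e3).round(1),(q@v*1e3).round(1),'yaw err',(np.degrees(y[2]-x[2])-90).round(1),r.round(2),e)
E
```

```text
board [ 0.4541  0.0383 -1.6724] -95.82123537285516
b along/across mm -0.7 -0.6 yaw err 0.9 0.74 [117.  60. 119.  61.]
a along/across mm -1.4 -0.5 yaw err -1.2 0.65 [90. 44. 91. 42.]
d along/across mm -1.1 -0.1 yaw err 0.8 0.39 [79. 38. 81. 38.]
c along/across mm -0.1 -2.0 yaw err 1.1 0.54 [52. 54. 54. 53.]
```

All four are within 2 mm and about 1° of target. Handing in.

```bash
python3 -c "
from workcell import job
print(job.hand_in())"
```

```text
the job is handed in; nothing more can be done
None
```

The offcuts lie b, a, d, c from the tall end, one to each bay, flat and released, each within about 2 mm and 1° of its target in the last picture; the first close on b missed and pressed on its top at about 18 N (limit 40 N), and the job was handed in at about 27 s.

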